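Zero the strip-gap screw on a gourd shaver and hold it a quarter turn open

ROBOT

A 6-joint arm with a two-finger parallel gripper is mounted at the origin on the work surface. World frame = base frame: x ahead of the robot, y to its left, z up, the work surface at z = 0. Lengths are in m, angles in rad, forces in N, time in s.
With the tool pointing down it reaches from about 0.35 to 0.975 m from the base axis. Payload 7.1 kg.
Tool frame: the origin (TCP) lies between the finger pads, 19 mm behind the fingertips; this is the grasp point; y points along the fingers, x is the direction in which the jaws open and shut, and the axes are right-handed (so a half turn about y gives the same grasp; the last joint's range is limited). The gripper opens to 88 mm and grips with 3 to 60 N. Pads are 20 mm wide; open, the fingers measure 115 mm over their backs; the gripper's body (75 mm by 178 mm) begins 61 mm behind the grasp point.
Start: joints at [1.134, 0.423, 1.63, -0, 1.089, -0.019], TCP at [0.254, 0.571, 0.241] pointing down, gripper open.
Joint ranges: [-3, 3], [-0.9, 2.11], [0.09, 2.58], [-1.31, 4.45], [0.11, 2.69], [-2.54, 2.54]. Speed limits (rad/s): [2.39, 2.39, 3.01, 3.14, 3.14, 3.14].

INTERFACE

Orientations are given as a unit quaternion [x, y, z, w].
In Python, from plant import get_state, read_camera, sign_off gives the robot as it stands. The module is installed in compiled form; this text tells all that it offers.
- The arm moves only by the shell command python3 -m handwheel 'ROWS' [FORCE]. ROWS is text: rows parted by semicolons, each of 5 numbers parted by spaces: the gripper's target within -1 to 1 (shut at 1, half-way at 0, fully open at -1), then the shift along the tool's x, y, z in m, then the turn about the tool's y in degrees. In form: hand x y z turn; .... A call has 1 to 5 rows; each row is the pose to reach, as a shift and turn from the pose measured when the call began, along the tool's axes at that moment; what a row does not reach only later rows make up. A row lasts 1/12 s, in which the tool goes at most 41.7 mm and 7.16 degrees, less where a joint would pass 70% of its speed; a pose out of reach is approached as far as the arm can. A call with a gripper value outside its range is refused whole. The fingers move at their own pace and stop on an object; FORCE is the grip in N (left out, the last holds). Time passes only in rows, so rows that repeat a pose let the fingers close. It gives the time, the measured TCP pose, the force and the opening at its end, in the units of the state.
- get_state(): the state, without advancing time (a new reading comes with each control period).
- read_camera(name): name is "scene" or "side" or "wrist"; returns a dict with "color" (384x512x3 uint8, red, green, blue), "z_map" (384x512 float32, m along the optical axis (not along the pixel's ray), 0 where there is no reading), "mtx" (3x3 intrinsics, pixels), "k1" (the pictures are not rectified: a ray, as slopes to the right and down, at radius r is drawn at 1 + k1 r^2 times it, then the intrinsics apply), "R" (3x3) and "t" (3): a world point X has camera coordinates R X + t. Camera axes: x right, y down, z forward; pixel columns grow to the right and rows downward; lengths in m; the calibration is good to about 2 mm. A picture is of the moment at which its call begins.
- sign_off(): hands the job in, once; it reports no verdict.
The state is a dict: "time": time; "joints": joint angles; "qd": joint speeds; "effort": joint torques, N m; "tool_pos": TCP position; "ee_rot": TCP orientation; "force": force on the tool from outside, world axes, zero at the start; "moment": the same for the moment, N m; "opening": finger opening in m.
Only numpy, scipy, OpenCV 4.12 (cv2) and the standard library are available. Lean on these libraries where they do the work, as an engineer would, in place of code of your own. Each camera call takes 0.05 s, during which the arm holds its last target. There are 200 camera calls.

TASK

The blade of the gourd strip shaver has just been changed and the hinged gauge frame is lying shut over it. Lock the frame by turning the turnbutton fully across its free end, then turn the spade-headed thumbscrew clockwise until it seats, back it off a quarter turn for the strip gap, and finish with it still gripped in the gripper at that setting, so that I can nip up its locknut while you hold it. Leave the other things on the bench where they are.

Things in the scene. Friction and masses are not known exactly. Their poses are not given: they have to be found in the camera images.
- shaver: Grey bench strip shaver, fixed: base 320 x 370 mm, raised blade bed (top 100 mm above the bench) on its robot side, spindle, stocks and motor on its far side, up to 191 mm high. Origin at bench height under the blade bed; x points away from the robot, y along the spindle to the motor, z up. In this frame the thumbscrew stands at (-0.020, 0) and the turnbutton's pivot at (-0.020, -0.118).
- gauge_frame (a joint): Aluminium gauge frame, 60 mm wide, 220 mm long along the shaver's y, lying flat above the blade, top 125 mm above the bench. Hinged about a level pin at its +y end; free end at -y. 0 = shut, its start, kept by its own weight; grows (rad) as the free end is lifted.
- turnbutton (a joint): Turnbutton beside the frame's free end, on an upright pivot. 0 = open (plate along the shaver's x, clear of the frame); grows (rad) as it turns clockwise seen from above; hard stop at 1.571 = fully across (plate along y, half of it over the frame's free end). Starts 0 to 0.4. Turns with about 0.05 Nm and stays where it is left.
- thumb_rib: The turnbutton: a steel plate 64 x 18 x 6 mm (top 133.5 mm above the bench) with an upright rib on it, 10 mm thick, 38 mm long along the plate, 24 mm tall (top 157.5 mm above the bench), to be pinched across its thickness. This point lies on the pivot axis, 2 mm below the rib's top; its x axis runs along the rib and plate.
- thumbscrew (a joint): Upright right-hand thumbscrew in the middle of the gauge frame. 0 = seated (hard stop: the bar it drives has landed on the blade); grows (rad) as it is unscrewed, counter-clockwise seen from above; a quarter turn back from the seat is 1.571; ends at 3.0. Starts 1.0 to 2.4. Turns with about 0.06 Nm, stays where it is left; its head does not rise or sink.
- spade: The thumbscrew's flat steel spade head, 10 mm thick, 44 mm long, from 153 to 181 mm above the bench, with a hex locknut (top 143 mm) on the stem below. Origin at the spade's centre on the screw's axis, 167 mm above the bench; x along the 44 mm, y through the 10 mm thickness, z up. Pinch it across its thickness. At joint 0 its x is parallel to the shaver's x.
- gourd: Bystander: small pale green gourd, 172 mm across, 170 mm tall, standing; origin under its centre.
- bowl: Bystander: steel bowl, 156 mm across, 70 mm tall; origin under its centre.
- gourd_plane: Bystander: wooden hand plane for gourd strips, 155 x 52 x 62 mm; origin under its centre, x along its length.
- tea_can: Bystander: drinks can, 66 mm across, 120 mm tall, standing; origin under its centre.
- knife: Bystander: wide kitchen knife with a wooden handle, 263 mm long, 21 mm high, lying flat; origin under it near the heel of the blade, x towards the blade's tip.
- whetstone: Bystander: grey whetstone on a wooden base, 180 x 60 x 34 mm; origin under its centre, x along its length.
- spanner: Bystander: steel spanner, 160 mm long, lying flat on the bench; origin near its middle, x along its length.

How it is judged:
On the way, in this order (a step that is already met when the one before it is completed fails the run):
1. the turnbutton is turned fully across the free end of the shut gauge frame (value of joint turnbutton above 1.36 rad and value of joint gauge_frame below 0.03 rad), for 0.2 s.
2. the thumbscrew is turned down until it seats, with the frame locked (all of step 1 and value of joint thumbscrew below 0.06 rad), for 0.2 s.
At the end, for the whole second after the job is handed in: Turnbutton within 12 degrees of fully across, gauge frame shut (under 0.03 rad), thumbscrew still and a quarter turn back from its seat, give or take 17 degrees (1.27 to 1.87 rad), its spade gripped with over 3 N, TCP within 20 mm of the spade's centre (all of step 1 and value of joint thumbscrew between 1.27 and 1.87 rad and velocity of joint thumbscrew between -0.1 and 0.1 rad/s and contact force between the fingers and spade above 3 N and distance between the grasp point and spade below 0.02 m); the arm keeps its last pose, push and grip.
It fails at once if a bystander is moved more than 30 mm (distance of any of gourd, bowl, gourd_plane, tea_can, knife, whetstone, spanner from where it was at the start of the episode above 0.03 m).
It also fails if it takes over 59 s, if anything falls off the work surface, if the arm or the gripper's body presses on something with over 40 N, if the wrist force passes 120 N, or if a joint passes its speed limit or range.

## Working session

There is one attempt and no reset: what is moved stays moved. The work goes in short steps, Python scripts to look and compute and a shell command to move; the robot and the scene stay as the last step left them, time stands still between calls to the robot, and variables do not carry over. Pictures are saved under pics/ and viewed, on a budget of 10 in all, crops included, one or two more only if the job needs it, and the job is handed in when it is done.

```bash
mkdir -p pics
cat > h.py <<'E'
import numpy as np, cv2
from scipy.spatial.transform import Rotation as Ro
from plant import get_state, read_camera, sign_off
def shot(n):
    c=read_camera(n); np.savez(f'/tmp/{n}.npz',**c); return c
def load(n): return dict(np.load(f'/tmp/{n}.npz'))
def rays(c,uv):
    K=np.array(c['mtx'],float); d=np.array([0,0,0,0,0.]); d[0]=float(c['k1'])
    p=cv2.undistortPoints(np.array(uv,float).reshape(-1,1,2),K,d).reshape(-1,2)
    D=np.c_[p,np.ones(len(p))]@c['R']; o=-c['R'].T@c['t']; return o,D
def onplane(c,uv,z):
    o,D=rays(c,uv); return o+D*((z-o[2])/D[:,2])[:,None]
def cloud(c):
    v,u=np.mgrid[:384,:512]; o,D=rays(c,np.c_[u.ravel(),v.ravel()])
    P=o+D*c['z_map'].reshape(-1,1); P[c['z_map'].ravel()==0]=np.nan
    return P.reshape(384,512,3)
def save(c,f): cv2.imwrite(f'pics/{f}.png',cv2.cvtColor(c['color'],cv2.COLOR_RGB2BGR))
E
python3 - <<'E'
from h import *
s=get_state(); print({k:np.round(v,3) for k,v in s.items()}); print(Ro.from_quat(s['ee_rot']).as_matrix().round(3))
ims=[]
for n in ('scene','side','wrist'):
    c=shot(n); save(c,n+'0'); print(n,(-c['R'].T@c['t']).round(3),c['R'][2].round(2),c['k1'])
E
```

```text
{'time': np.float64(0.0), 'joints': array([ 1.134,  0.424,  1.631, -0.   ,  1.089, -0.019]), 'qd': array([-0.   ,  0.001,  0.   ,  0.001, -0.001, -0.   ]), 'effort': array([-4.0000e-03, -5.4463e+01, -2.7366e+01,  6.4000e-02,  2.3000e-02,
       -0.0000e+00]), 'tool_pos': array([0.253, 0.571, 0.241]), 'ee_rot': array([ 0.593,  0.385, -0.386, -0.593]), 'force': array([ 0.392, -0.153,  0.111]), 'moment': array([ 0.006, -0.008, -0.001]), 'opening': np.float64(0.088)}
[[ 0.406 -0.001 -0.914]
 [ 0.914 -0.001  0.406]
 [-0.001 -1.     0.   ]]
scene [ 1.009 -0.111  1.065] [-0.45  0.22 -0.87] 0.02723293117725208
side [-0.166 -1.083  1.117] [ 0.4   0.71 -0.59] -0.10150381729002377
wrist [0.188 0.6   0.384] [ 0.24 -0.11 -0.96] -0.023974863821450216
```

View pics/scene0.png

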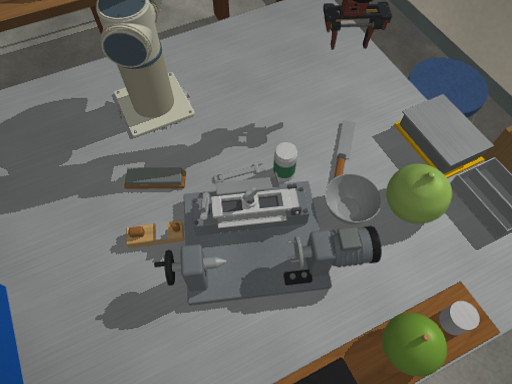

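View pics/side0.png

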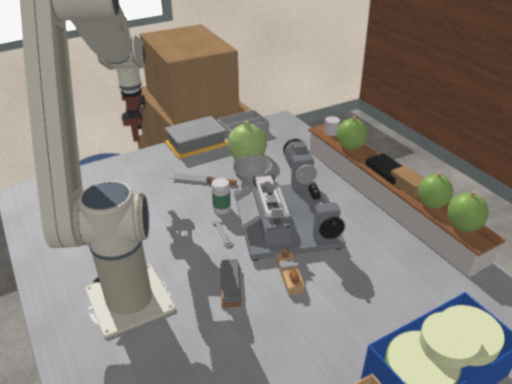

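The scene view shows the shaver at about (255,240) with its frame at (255,205), the turnbutton near (203,207) and the spade near (250,197). The can is near (285,160) and the bowl near (353,200). The side view agrees. Next I'll measure by height bands.

Run:
```python
from h import *
for n in ('scene','side'):
    c=load(n); P=cloud(c); print(n)
    v,u=np.mgrid[:384,:512]
    box=(u>185)&(u<325)&(v>175)&(v<235) if n=='scene' else (u>225)&(u<300)&(v>165)&(v<250)
    for lo,hi in((.118,.129),(.150,.161),(.174,.186)):
        m=box&(P[...,2]>lo)&(P[...,2]<hi); k,l,st,ce=cv2.connectedComponentsWithStats(m.astype(np.uint8))
        for i in range(1,k):
            if st[i,4]>5:
                q=P[l==i]; r=cv2.minAreaRect((q[:,:2]*1000).astype(np.float32))
                print(lo,st[i],ce[i].round(0),'mean',q.mean(0).round(4),'rect',np.round(r[0],1),np.round(r[1],1),round(r[2],1))
c=load('scene'); im=cv2.cvtColor(c['color'],cv2.COLOR_RGB2BGR)[170:245,180:325]
cv2.imwrite('pics/crop1.png',cv2.resize(im,None,fx=5.4,fy=5.4,interpolation=cv2.INTER_CUBIC))
```

```text
scene
0.118 [ 211  185   90   33 1150] [257. 202.] mean [0.5607 0.1174 0.1246] rect [559.3 112.3] [230.1  79.3] 70.2
0.15 [246 192  11   9  15] [251. 197.] mean [0.5549 0.1024 0.1575] rect [554.8 103.6] [ 1.8 33.4] 15.1
0.15 [201 195   6  14  57] [203. 202.] mean [ 0.514  -0.0118  0.1569] rect [512.7 -11. ] [ 9.6 36.1] 61.7
0.174 [242 187  15  12  71] [249. 192.] mean [0.5516 0.0995 0.179 ] rect [551.2  99.7] [11.4 39.2] 13.2
side
0.118 [290 166   7   8  15] [293. 170.] mean [0.7117 0.2001 0.1227] rect [712.8 202.3] [51.2  7.1] 80.5
0.118 [251 176  32  38 315] [267. 192.] mean [0.5541 0.1263 0.1252] rect [555.1 115.8] [224.8  87.8] 70.9
0.118 [296 176   4   4   9] [298. 177.] mean [0.6978 0.1494 0.1234] rect [698.  149.7] [ 5.8 11.3] 50.2
0.118 [226 179   3   8  14] [227. 182.] mean [0.4639 0.2532 0.1216] rect [463.6 250.4] [42.9  7.2] 63.1
0.118 [273 217   8   5  21] [277. 219.] mean [ 0.5064 -0.0195  0.1235] rect [506.1 -19.3] [10.  22.8] 64.4
0.15 [297 169   3   4   7] [298. 170.] mean [0.6988 0.1485 0.1542] rect [699.5 147.8] [ 5.7 10.2] 12.4
0.15 [266 187   7   5  16] [269. 189.] mean [0.5465 0.097  0.1558] rect [546.4  99.5] [ 9.6 30.2] 16.3
0.15 [272 208  12   5  46] [277. 210.] mean [ 0.5111 -0.0146  0.1557] rect [511.  -14.9] [16.6 35.6] 55.8
0.174 [265 181  11   7  37] [270. 184.] mean [0.5488 0.0936 0.1799] rect [550.   94.6] [15.1 37.9] 10.4
```

View pics/crop1.png

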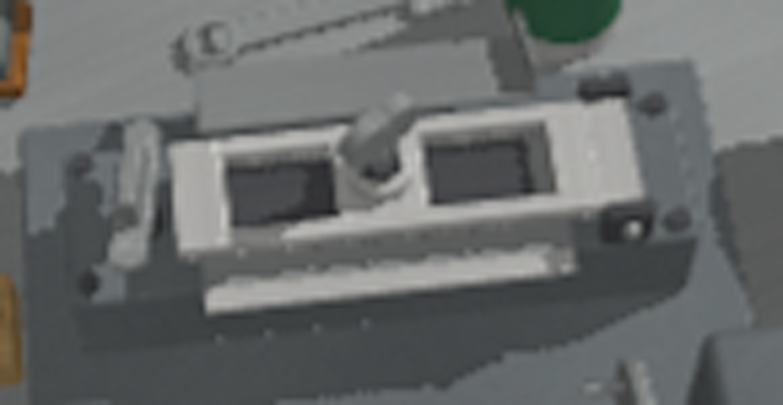

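```bash
cat > rel.py <<'E'
import sys; from h import *
# rel.py X Y Z YAWdeg(jaw axis): shift in tool axes to the world target, and cw turn
s=get_state(); R=Ro.from_quat(s['ee_rot']).as_matrix(); t=np.array([float(a) for a in sys.argv[1:4]])
yaw=np.degrees(np.arctan2(R[1,0],R[0,0])); turn=(yaw-float(sys.argv[4])+180)%360-180
print('t',round(float(s['time']),2),'pos',s['tool_pos'].round(4),'yaw',yaw.round(1),'tooly',R[:,1].round(3),'need',(R.T@(t-s['tool_pos'])).round(4),'turn',turn.round(1),'F',s['force'].round(1),'M',s['moment'].round(2),'open',round(float(s['opening']),4),'j',s['joints'].round(2))
E
python3 -m handwheel '-1 -.027 0 -.03 1; -1 -.054 0 -.06 2; -1 -.081 0 -.09 3; -1 -.107 0 -.118 5; -1 -.134 0 -.148 6'
python3 -m handwheel '-1 -.027 0 -.03 0; -1 -.054 0 -.06 0; -1 -.081 0 -.09 0; -1 -.107 0 -.118 0; -1 -.134 0 -.148 0'
python3 rel.py .5125 -.013 .24 60
```

```text
time: 0.57
tool_pos: [0.3344, 0.3867, 0.2407]
ee_rot: [0.613, 0.353, -0.354, -0.612]
force: [0.7, -0.2, -0.0]
opening: 0.0877
time: 0.98
tool_pos: [0.3955, 0.1949, 0.2409]
ee_rot: [0.613, 0.353, -0.354, -0.612]
force: [0.8, -0.4, 0.1]
opening: 0.0876
t 0.98 pos [0.3955 0.1949 0.2409] yaw 60.0 tooly [-0.001 -0.001 -1.   ] need [-0.1216  0.0011 -0.2052] turn 0.0 F [ 0.8 -0.4  0.1] M [-0.03 -0.   -0.06] open 0.0876 j [ 0.43  0.15  2.02 -0.    0.97 -0.62]
```

```bash
python3 -m handwheel '-1 -.02 0 -.035 0; -1 -.04 0 -.07 0; -1 -.06 0 -.105 0; -1 -.08 0 -.14 0; -1 -.1 0 -.17 0'
python3 -m handwheel '-1 -.011 0 -.018 0; -1 -.022 0 -.036 0; -1 -.022 0 -.036 0'
python3 rel.py .5125 -.013 .24 60
python3 - <<'E'
from h import *
c=shot('wrist'); save(c,'wrist1')
E
```

```text
time: 1.4
tool_pos: [0.4939, 0.0211, 0.2412]
ee_rot: [0.613, 0.353, -0.354, -0.612]
force: [0.1, -0.1, 0.2]
opening: 0.088
time: 1.65
tool_pos: [0.5157, -0.0189, 0.2412]
ee_rot: [0.614, 0.353, -0.353, -0.612]
force: [-1.3, -0.3, 0.9]
opening: 0.0881
t 1.65 pos [ 0.5157 -0.0189  0.2412] yaw 59.8 tooly [ 0.001 -0.002 -1.   ] need [0.0035 0.0012 0.0057] turn -0.2 F [-1.3 -0.3  0.9] M [-0.03 -0.03 -0.  ] open 0.0881 j [-0.06  0.26  1.87 -0.    1.01 -1.1 ]
```

View pics/wrist1.png

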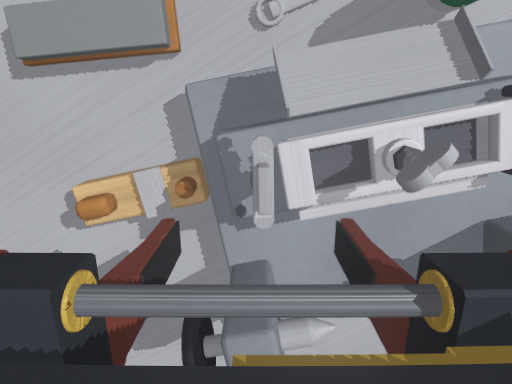

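The wrist view shows the turnbutton plate upright in the picture from (262,143) to (263,220), with the rib along it. The spade is at about (428,167).

Run:
```python
from h import *
c=load('wrist'); P=cloud(c); v,u=np.mgrid[:384,:512]
for nm,box,lo,hi in(('rib',(u>235)&(u<290)&(v>125)&(v<235),.151,.163),('plate',(u>235)&(u<290)&(v>125)&(v<235),.128,.138),('spade',(u>380)&(u<475)&(v>125)&(v<205),.174,.187),('frame',(u>260)&(u<512)&(v>90)&(v<230),.121,.129)):
    m=box&(P[...,2]>lo)&(P[...,2]<hi); q=P[m]; r=cv2.minAreaRect((q[:,:2]*1000).astype(np.float32))
    e=np.linalg.svd((q-q.mean(0))[:,:2],full_matrices=False)[2][0]
    print(nm,m.sum(),u[m].min(),u[m].max(),v[m].min(),v[m].max(),q.mean(0).round(4),np.round(r[0],1),np.round(r[1],1),round(r[2],1),'pca',np.degrees(np.arctan2(e[1],e[0])).round(1),np.percentile(q[:,2],[10,50,90]).round(4))
```

```text
rib 623 257 270 166 214 [ 0.511  -0.0105  0.157 ] [511.6 -10.8] [10.  37.4] 60.7 pca -28.0 [0.1559 0.1571 0.158 ]
plate 1231 252 274 136 228 [ 0.5078 -0.0089  0.1332] [511.9 -11.1] [18.  79.6] 61.6 pca -28.9 [0.1322 0.1332 0.1341]
spade 1052 403 458 143 192 [0.5498 0.0991 0.1789] [550.4 100. ] [11.1 41.4] 15.5 pca -74.4 [0.1756 0.1795 0.1809]
frame 8235 265 511 99 209 [0.5443 0.0926 0.1246] [545.7  95.3] [206.   68.3] 70.1 pca -108.6 [0.1235 0.1246 0.1256]
```

```bash
python3 rel.py .5116 -.0108 .158 61.5
python3 -m handwheel '-1 .005 0 .008 -1.7; -1 .005 .03 .0078 -1.7; -1 .005 .05 .0078 -1.7; -1 .005 .06 .0078 -1.7; -1 .005 .06 .0078 -1.7'
python3 rel.py .5116 -.0108 .158 61.5
```

```text
t 1.7 pos [ 0.5145 -0.0174  0.241 ] yaw 59.8 tooly [-0.    -0.001 -1.   ] need [0.0043 0.083  0.0059] turn -1.7 F [ 0.2 -0.2  0.3] M [ 0.04 -0.01 -0.03] open 0.0879 j [-0.06  0.26  1.87 -0.    1.01 -1.1 ]
time: 2.12
tool_pos: [0.508, -0.0077, 0.179]
ee_rot: [-0.607, -0.361, 0.364, 0.608]
force: [-0.7, 0.2, -0.7]
opening: 0.0878
t 2.12 pos [ 0.508  -0.0077  0.179 ] yaw 61.7 tooly [-0.005 -0.001 -1.   ] need [-0.0009  0.021  -0.0047] turn 0.2 F [-0.7  0.2 -0.7] M [ 0.04 -0.03  0.06] open 0.0878 j [-0.04  0.34  1.93 -0.    0.87 -1.11]
```

```bash
python3 -m handwheel '-1 -.001 .01 -.004 0; -1 -.001 .02 -.004 0; -1 -.001 .02 -.004 0; -1 -.001 .02 -.004 0'
python3 rel.py .5116 -.0108 .158 61.5
python3 -m handwheel '1 0 0 0 0; 1 0 0 0 0; 1 0 0 0 0;1 0 0 0 0;1 0 0 0 0' 20
python3 -m handwheel '1 0 0 0 0; 1 0 0 0 0; 1 0 0 0 0;1 0 0 0 0;1 0 0 0 0'
python3 rel.py .5116 -.0108 .158 61.5
```

```text
time: 2.45
tool_pos: [0.5108, -0.0105, 0.1587]
ee_rot: [-0.606, -0.361, 0.364, 0.608]
force: [-0.2, 0.6, 0.0]
opening: 0.0878
t 2.45 pos [ 0.5108 -0.0105  0.1587] yaw 61.7 tooly [-0.006 -0.001 -1.   ] need [ 0.0001  0.0007 -0.0009] turn 0.2 F [-0.2  0.6  0. ] M [-0.03 -0.    0.01] open 0.0878 j [-0.04  0.38  1.94 -0.    0.83 -1.12]
time: 2.87
tool_pos: [0.511, -0.0105, 0.1591]
ee_rot: [-0.607, -0.361, 0.364, 0.608]
force: [0.1, -0.1, -0.6]
opening: 0.058
time: 3.28
tool_pos: [0.511, -0.0105, 0.1591]
ee_rot: [-0.607, -0.361, 0.364, 0.608]
force: [0.5, -0.4, 0.0]
opening: 0.0251
t 3.28 pos [ 0.511  -0.0105  0.1591] yaw 61.7 tooly [-0.005 -0.001 -1.   ] need [ 0.      0.0011 -0.0007] turn 0.2 F [ 0.5 -0.4  0. ] M [ 0.01 -0.02 -0.01] open 0.0251 j [-0.04  0.38  1.94 -0.    0.83 -1.12]
```

```bash
python3 -m handwheel '1 0 0 0 0; 1 0 0 0 0; 1 0 0 0 0;1 0 0 0 0;1 0 0 0 0'
python3 rel.py .5116 -.0108 .158 -19.5
python3 -m handwheel '1 0 0 0 4; 1 0 0 0 8; 1 0 0 0 12; 1 0 0 0 16; 1 0 0 0 20'
python3 rel.py .5116 -.0108 .158 -19.5
```

```text
time: 3.7
tool_pos: [0.5108, -0.0107, 0.159]
ee_rot: [-0.607, -0.361, 0.364, 0.608]
force: [-1.1, -2.4, 0.0]
opening: 0.0098
t 3.7 pos [ 0.5108 -0.0107  0.159 ] yaw 61.7 tooly [-0.005 -0.001 -1.   ] need [ 0.0003  0.001  -0.0007] turn 81.2 F [-1.1 -2.4  0. ] M [-0.34  0.1   0.01] open 0.0098 j [-0.04  0.38  1.94 -0.    0.83 -1.12]
time: 4.12
tool_pos: [0.511, -0.0105, 0.1591]
ee_rot: [-0.661, -0.249, 0.252, 0.662]
force: [0.0, 0.1, -0.2]
opening: 0.01
t 4.12 pos [ 0.511  -0.0105  0.1591] yaw 41.5 tooly [-0.005 -0.001 -1.   ] need [ 0.0003  0.001  -0.0006] turn 61.0 F [ 0.   0.1 -0.2] M [ 0.05 -0.01  0.05] open 0.01 j [-0.04  0.38  1.94 -0.    0.83 -0.77]
```

```bash
python3 -m handwheel '1 0 0 0 5; 1 0 0 0 10; 1 0 0 0 15; 1 0 0 0 20; 1 0 0 0 25'
python3 -m handwheel '1 0 0 0 5; 1 0 0 0 10; 1 0 0 0 15; 1 0 0 0 20; 1 0 0 0 25'
python3 rel.py .5116 -.0108 .158 -19.5
python3 -m handwheel '1 0 0 0 3; 1 0 0 0 6; 1 0 0 0 8; 1 0 0 0 10; 1 0 0 0 10'
python3 rel.py .5116 -.0108 .158 -19.5
```

```text
time: 4.53
tool_pos: [0.5113, -0.0104, 0.159]
ee_rot: [-0.7, -0.098, 0.101, 0.7]
force: [1.1, -0.3, -1.4]
opening: 0.0094
time: 4.95
tool_pos: [0.5116, -0.0103, 0.1591]
ee_rot: [0.705, -0.057, 0.054, -0.705]
force: [0.6, -0.6, -1.0]
opening: 0.0101
t 4.95 pos [ 0.5116 -0.0103  0.1591] yaw -9.0 tooly [-0.004 -0.    -1.   ] need [ 0.0001  0.0011 -0.0004] turn 10.5 F [ 0.6 -0.6 -1. ] M [-0.15 -0.15  0.05] open 0.0101 j [-0.04  0.38  1.94 -0.    0.83  0.12]
time: 5.37
tool_pos: [0.5117, -0.0103, 0.159]
ee_rot: [0.698, -0.118, 0.116, -0.697]
force: [-1.0, -1.9, 0.1]
opening: 0.0099
t 5.37 pos [ 0.5117 -0.0103  0.159 ] yaw -19.1 tooly [-0.003 -0.    -1.   ] need [ 0.      0.001  -0.0005] turn 0.4 F [-1.  -1.9  0.1] M [-0.16 -0.04 -0.01] open 0.0099 j [-0.04  0.38  1.94 -0.    0.83  0.29]
```

```bash
python3 -m handwheel '1 0 0 0 1; 1 0 0 0 2; 1 0 0 0 3; 1 0 0 0 4; 1 0 0 0 4'
python3 rel.py .5116 -.0108 .158 -19.5
```

```text
time: 5.78
tool_pos: [0.5117, -0.0103, 0.159]
ee_rot: [0.693, -0.143, 0.141, -0.692]
force: [-0.7, -0.6, 0.3]
opening: 0.011
t 5.78 pos [ 0.5117 -0.0103  0.159 ] yaw -23.1 tooly [-0.003 -0.001 -1.   ] need [ 0.0001  0.001  -0.0005] turn -3.6 F [-0.7 -0.6  0.3] M [-0.04  0.12  0.52] open 0.011 j [-0.04  0.38  1.94 -0.    0.83  0.36]
```

```bash
python3 -m handwheel '0 0 0 0 -2; 0 0 0 0 -2; 0 0 0 0 -2; 0 0 0 0 -2; 0 0 -.01 0 -2'
python3 -m handwheel '0 0 -.02 0 0; 0 0 -.04 0 0; 0 0 -.06 0 0; 0 0 -.07 0 0; 0 0 -.07 0 0'
python3 rel.py .5505 .0995 .22 15.5
```

```text
time: 6.2
tool_pos: [0.5106, -0.0102, 0.1679]
ee_rot: [0.696, -0.132, 0.128, -0.695]
force: [-0.3, 0.5, 0.1]
opening: 0.0408
time: 6.62
tool_pos: [0.5126, -0.0102, 0.2407]
ee_rot: [0.695, -0.131, 0.13, -0.695]
force: [0.6, 1.1, 0.7]
opening: 0.044
t 6.62 pos [ 0.5126 -0.0102  0.2407] yaw -21.2 tooly [-0.001 -0.    -1.   ] need [-0.0043  0.0206  0.1161] turn -36.7 F [0.6 1.1 0.7] M [-0.04  0.06 -0.04] open 0.044 j [-0.04  0.26  1.88 -0.    1.01  0.33]
```

```bash
python3 -m handwheel '0 -.001 0 .023 -7; 0 -.002 0 .046 -14; 0 -.003 0 .07 -21; 0 -.004 0 .095 -28; 0 -.004 0 .116 -35'
python3 -m handwheel '0 0 0 0 -1; 0 0 0 0 -2;0 0 0 0 -2'
python3 rel.py .5505 .0995 .167 15.5
python3 - <<'E'
from h import *
c=shot('wrist'); save(c,'wrist2')
P=cloud(c); G=P[...,:2]
def rep(nm,m):
    q=P[m]; r=cv2.minAreaRect((q[:,:2]*1000).astype(np.float32)); e=np.linalg.svd((q-q.mean(0))[:,:2],full_matrices=False)[2][0]
    print(nm,m.sum(),q.mean(0).round(4),np.round(r[0],1),np.round(r[1],1),'pca',np.degrees(np.arctan2(e[1],e[0])).round(1))
near=lambda x,y,d:np.hypot(P[...,0]-x,P[...,1]-y)<d
rep('spade',near(.5505,.0995,.04)&(P[...,2]>.175)&(P[...,2]<.186))
m=near(.5116,-.0108,.04)&(P[...,2]>.151)&(P[...,2]<.163)
if m.sum()>10: rep('rib',m)
E
```

```text
time: 7.03
tool_pos: [0.5505, 0.1006, 0.2395]
ee_rot: [0.702, 0.086, -0.088, -0.702]
force: [0.8, -0.6, -0.9]
opening: 0.044
time: 7.28
tool_pos: [0.5496, 0.1001, 0.2386]
ee_rot: [0.7, 0.097, -0.101, -0.7]
force: [0.1, 0.2, -0.8]
opening: 0.0436
t 7.28 pos [0.5496 0.1001 0.2386] yaw 16.1 tooly [-0.005 -0.001 -1.   ] need [ 0.001   0.0716 -0.0008] turn 0.6 F [ 0.1  0.2 -0.8] M [-0.09  0.06 -0.03] open 0.0436 j [ 0.16  0.33  1.78 -0.    1.04 -0.12]
spade 748 [0.5505 0.1019 0.1796] [550.9 100.3] [ 9.8 40.2] pca -75.2
```

View pics/wrist2.png

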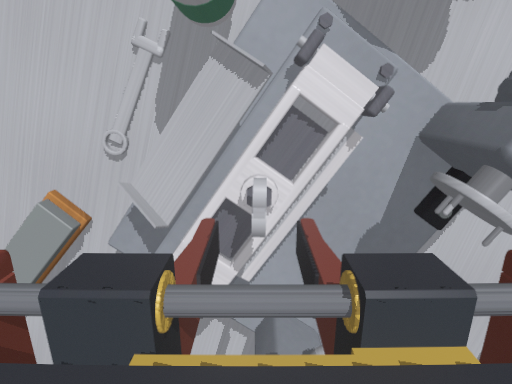

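The spade is upright in the picture at about (260,207), centred between the fingers and aligned with them. I'll check the turnbutton in the fixed cameras and descend.

```bash
python3 - <<'E'
from h import *
for n in('side','scene'):
    c=shot(n); P=cloud(c); m=(np.hypot(P[...,0]-.5116,P[...,1]+.0108)<.035)&(P[...,2]>.151)&(P[...,2]<.163)
    q=P[m]; print(n,len(q))
    if len(q)>10:
        e=np.linalg.svd((q-q.mean(0))[:,:2],full_matrices=False)[2][0]; print(q.mean(0).round(4),np.degrees(np.arctan2(e[1],e[0])).round(1))
E
python3 -m handwheel '0 .001 .02 0 0; 0 .001 .04 0 0; 0 .001 .06 0 0; 0 .001 .068 0 0; 0 .001 .071 0 0'
python3 -m handwheel '0 0 0 0 0;0 0 0 0 0'
python3 rel.py .5508 .1002 .167 15.5
```

```text
side 29
[ 0.5087 -0.0165  0.1578] -109.6
scene 69
[ 0.5128 -0.0119  0.1567] -109.5
time: 7.85
tool_pos: [0.5497, 0.0991, 0.1669]
ee_rot: [0.7, 0.095, -0.1, -0.7]
force: [-0.4, 0.1, -0.2]
opening: 0.0441
time: 8.02
tool_pos: [0.55, 0.0987, 0.1675]
ee_rot: [0.7, 0.095, -0.099, -0.7]
force: [0.2, 0.9, -0.2]
opening: 0.0441
t 8.02 pos [0.55   0.0987 0.1675] yaw 15.8 tooly [-0.006 -0.001 -1.   ] need [0.0012 0.0005 0.0012] turn 0.3 F [ 0.2  0.9 -0.2] M [-0.07  0.08  0.03] open 0.0441 j [ 0.16  0.43  1.83 -0.    0.89 -0.12]
```

Both cameras put the rib at −109.5°, which is fully across. Next I'll grip the spade.

```bash
python3 -m handwheel '1 .001 0 .001 0; 1 .001 0 .001 0; 1 .001 0 .001 0;1 .001 0 .001 0;1 .001 0 .001 0' 20
python3 -m handwheel '1 0 0 0 0; 1 0 0 0 0; 1 0 0 0 0'
python3 rel.py .5508 .1002 .167 -109.5
python3 -m handwheel '1 0 0 0 4; 1 0 0 0 8; 1 0 0 0 12; 1 0 0 0 16; 1 0 0 0 20'
python3 rel.py .5508 .1002 .167 -109.5
```

```text
time: 8.43
tool_pos: [0.5508, 0.1001, 0.1678]
ee_rot: [0.7, 0.096, -0.099, -0.7]
force: [-0.2, -0.3, 0.1]
opening: 0.0138
time: 8.68
tool_pos: [0.5506, 0.1, 0.1678]
ee_rot: [0.7, 0.095, -0.099, -0.7]
force: [-1.6, -1.2, 1.3]
opening: 0.01
t 8.68 pos [0.5506 0.1    0.1678] yaw 15.8 tooly [-0.006 -0.001 -1.   ] need [0.0003 0.0008 0.0001] turn 125.3 F [-1.6 -1.2  1.3] M [-0.11  0.12 -0.04] open 0.01 j [ 0.16  0.43  1.83 -0.    0.89 -0.12]
time: 9.1
tool_pos: [0.5505, 0.0999, 0.1678]
ee_rot: [0.707, -0.029, 0.025, -0.706]
force: [-1.4, -0.7, 1.7]
opening: 0.0099
t 9.1 pos [0.5505 0.0999 0.1678] yaw -4.4 tooly [-0.006 -0.001 -1.   ] need [0.0003 0.0008 0.0003] turn 105.1 F [-1.4 -0.7  1.7] M [0.   0.14 0.11] open 0.0099 j [ 0.16  0.43  1.83 -0.    0.89  0.23]
```

```bash
for i in 1 ; do python3 -m handwheel '1 0 0 0 5; 1 0 0 0 10; 1 0 0 0 15; 1 0 0 0 20; 1 0 0 0 25'; done
python3 -m handwheel '1 0 0 0 5; 1 0 0 0 10; 1 0 0 0 15; 1 0 0 0 20; 1 0 0 0 25'
python3 -m handwheel '1 0 0 0 5; 1 0 0 0 10; 1 0 0 0 15; 1 0 0 0 20; 1 0 0 0 25'
python3 rel.py .5508 .1002 .167 -109.5
python3 -m handwheel '1 0 0 0 5; 1 0 0 0 10; 1 0 0 0 15; 1 0 0 0 20; 1 0 0 0 25'
python3 rel.py .5508 .1002 .167 -109.5
```

```text
time: 9.52
tool_pos: [0.5504, 0.1, 0.1678]
ee_rot: [0.685, -0.183, 0.179, -0.683]
force: [-2.1, -0.2, 1.3]
opening: 0.01
time: 9.93
tool_pos: [0.5502, 0.1001, 0.1678]
ee_rot: [0.629, -0.327, 0.324, -0.626]
force: [-2.0, 1.0, 1.0]
opening: 0.0098
time: 10.35
tool_pos: [0.5502, 0.1002, 0.1678]
ee_rot: [0.543, -0.456, 0.453, -0.54]
force: [-0.3, -0.1, 0.6]
opening: 0.0099
t 10.35 pos [0.5502 0.1002 0.1678] yaw -80.1 tooly [-0.007 -0.001 -1.   ] need [0.0001 0.0008 0.0006] turn 29.4 F [-0.3 -0.1  0.6] M [0.12 0.15 0.07] open 0.0099 j [0.16 0.43 1.83 0.   0.89 1.56]
time: 10.77
tool_pos: [0.5502, 0.1003, 0.1678]
ee_rot: [-0.431, 0.563, -0.561, 0.427]
force: [-1.4, 0.6, 1.5]
opening: 0.0101
t 10.77 pos [0.5502 0.1003 0.1678] yaw -105.3 tooly [-0.006 -0.001 -1.   ] need [-0.0001  0.0008  0.0006] turn 4.2 F [-1.4  0.6  1.5] M [0.2  0.17 0.06] open 0.0101 j [0.16 0.43 1.83 0.   0.89 2.  ]
```

```bash
python3 -m handwheel '1 0 0 0 1; 1 0 0 0 2; 1 0 0 0 3; 1 0 0 0 4; 1 0 0 0 4'
python3 rel.py .5508 .1002 .167 -109.5
python3 -m handwheel '1 0 0 0 1; 1 0 0 0 2; 1 0 0 0 3; 1 0 0 0 3; 1 0 0 0 3'
python3 rel.py .5508 .1002 .167 -109.5
```

```text
time: 11.18
tool_pos: [0.5502, 0.1004, 0.1678]
ee_rot: [-0.411, 0.578, -0.576, 0.407]
force: [-1.1, 0.6, 0.8]
opening: 0.0099
t 11.18 pos [0.5502 0.1004 0.1678] yaw -109.3 tooly [-0.006 -0.001 -1.   ] need [-0.      0.0008  0.0007] turn 0.2 F [-1.1  0.6  0.8] M [0.1  0.21 0.05] open 0.0099 j [0.16 0.43 1.83 0.   0.89 2.07]
time: 11.6
tool_pos: [0.5502, 0.1004, 0.1678]
ee_rot: [-0.396, 0.588, -0.586, 0.392]
force: [-0.3, -1.1, 0.6]
opening: 0.0107
t 11.6 pos [0.5502 0.1004 0.1678] yaw -112.3 tooly [-0.006 -0.001 -1.   ] need [-0.0001  0.0008  0.0006] turn -2.8 F [-0.3 -1.1  0.6] M [0.04 0.12 0.39] open 0.0107 j [0.16 0.43 1.83 0.   0.89 2.12]
```

The moment jumps to 0.39 Nm at the predicted seat angle, so the screw is seated. I'll hold briefly, then back off to jaw yaw −19.5°.

```bash
python3 -m handwheel '1 0 0 0 1; 1 0 0 0 1; 1 0 0 0 1; 1 0 0 0 1; 1 0 0 0 1'
python3 rel.py .5508 .1002 .167 -19.5
python3 -m handwheel '1 0 0 0 -5; 1 0 0 0 -10; 1 0 0 0 -15; 1 0 0 0 -20; 1 0 0 0 -25'
python3 -m handwheel '1 0 0 0 -5; 1 0 0 0 -10; 1 0 0 0 -15; 1 0 0 0 -20; 1 0 0 0 -25'
python3 -m handwheel '1 0 0 0 -5; 1 0 0 0 -10; 1 0 0 0 -15; 1 0 0 0 -20; 1 0 0 0 -25'
python3 rel.py .5508 .1002 .167 -19.5
```

```text
time: 12.02
tool_pos: [0.5503, 0.1003, 0.1678]
ee_rot: [-0.391, 0.592, -0.59, 0.387]
force: [-0.4, -0.0, 0.2]
opening: 0.0111
t 12.02 pos [0.5503 0.1003 0.1678] yaw -113.3 tooly [-0.006 -0.001 -1.   ] need [-0.0001  0.0008  0.0005] turn -93.8 F [-0.4 -0.   0.2] M [0.05 0.13 0.44] open 0.0111 j [0.16 0.43 1.83 0.   0.89 2.14]
time: 12.43
tool_pos: [0.5503, 0.1003, 0.1678]
ee_rot: [0.51, -0.493, 0.49, -0.506]
force: [-1.0, -1.1, 0.2]
opening: 0.0098
time: 12.85
tool_pos: [0.5503, 0.1001, 0.1678]
ee_rot: [0.604, -0.371, 0.367, -0.602]
force: [-0.3, 0.4, 0.5]
opening: 0.0097
time: 13.27
tool_pos: [0.5504, 0.1001, 0.1678]
ee_rot: [0.67, -0.231, 0.227, -0.668]
force: [0.1, -0.5, 1.0]
opening: 0.0099
t 13.27 pos [0.5504 0.1001 0.1678] yaw -37.7 tooly [-0.006 -0.    -1.   ] need [0.0003 0.0008 0.0004] turn -18.2 F [ 0.1 -0.5  1. ] M [-0.33 -0.   -0.07] open 0.0099 j [0.16 0.43 1.83 0.   0.89 0.82]
```

```bash
python3 -m handwheel '1 0 0 0 -5; 1 0 0 0 -10; 1 0 0 0 -15; 1 0 0 0 -18; 1 0 0 0 -18'
python3 -m handwheel '1 0 0 0 0; 1 0 0 0 0; 1 0 0 0 0'
python3 rel.py .5508 .1002 .167 -19.5
python3 - <<'E'
from h import *
s=get_state(); print(s['qd'].round(3))
c=shot('side'); P=cloud(c); save(c,'side2')
d=shot('scene'); P2=cloud(d)
for n,P in(('side',P),('scene',P2)):
    for nm,x,y,r,lo,hi in(('rib',.5116,-.0108,.035,.151,.163),('frame',.551,.1,.11,.119,.130)):
        m=(np.hypot(P[...,0]-x,P[...,1]-y)<r)&(P[...,2]>lo)&(P[...,2]<hi); q=P[m]
        if len(q)<8: print(n,nm,len(q)); continue
        e=np.linalg.svd((q-q.mean(0))[:,:2],full_matrices=False)[2][0]; f=np.linalg.lstsq(np.c_[q[:,:2],np.ones(len(q))],q[:,2],rcond=None)[0]
        print(n,nm,len(q),q.mean(0).round(4),np.degrees(np.arctan2(e[1],e[0])).round(1),'slope',f[:2].round(3))
im=lambda c,a,b,x,y:cv2.resize(cv2.cvtColor(c['color'],cv2.COLOR_RGB2BGR)[a:b,x:y],(400,300),interpolation=cv2.INTER_CUBIC)
cv2.imwrite('pics/fin.png',np.hstack([im(d,140,260,170,330),im(c,140,260,190,350)]))
E
```

```text
time: 13.68
tool_pos: [0.5504, 0.1001, 0.1678]
ee_rot: [0.697, -0.123, 0.119, -0.696]
force: [0.1, 0.9, 0.4]
opening: 0.0101
time: 13.93
tool_pos: [0.5504, 0.1, 0.1678]
ee_rot: [0.697, -0.123, 0.119, -0.696]
force: [-0.4, -0.7, -0.1]
opening: 0.0099
t 13.93 pos [0.5504 0.1    0.1678] yaw -19.8 tooly [-0.006 -0.    -1.   ] need [0.0003 0.0008 0.0003] turn -0.3 F [-0.4 -0.7 -0.1] M [-0.22  0.03  0.01] open 0.0099 j [0.16 0.43 1.83 0.   0.89 0.5 ]
[-0.    -0.001 -0.001 -0.     0.    -0.006]
side rib 30 [ 0.509  -0.0154  0.1575] -107.6 slope [ 0.149 -0.1  ]
side frame 310 [0.541  0.0896 0.1256] -104.7 slope [-0.001  0.001]
scene rib 66 [ 0.513  -0.0113  0.157 ] -109.6 slope [-0.226  0.073]
scene frame 686 [0.5573 0.1068 0.1248] -108.7 slope [-0.007  0.004]
```

View pics/fin.png

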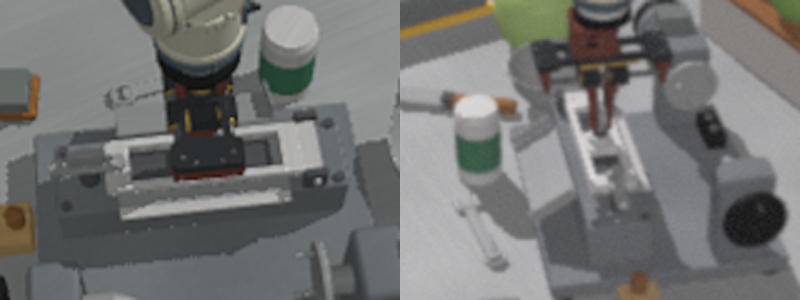

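The left picture shows the turnbutton lying across the frame's free end at about (90,158). The right one shows the fingers holding the spade at about (600,120), with the frame flat and the can and spanner undisturbed. I'm handing in.

```bash
python3 -c "
from plant import sign_off,get_state
print(sign_off()); s=get_state(); print(s['time'],s['opening'],s['tool_pos'])"
```

```text
the job is handed in; nothing more can be done
None
the job is handed in; nothing more can be done
```

The frame is locked, the thumbscrew is backed off a quarter turn from its seat, and the gripper is still holding the spade for you. I handed the job in at about 14 s; the hand-in reports no verdict.

- **Turnbutton:** I turned it clockwise until it hit its stop, where the moment reached 0.52 Nm. The last scene view puts the rib at −109.6°, against an expected −109.5° for fully across. The side view read −107.6°, from only 30 pixels, which is still well within the 12° allowed.
- **Gauge frame:** It is shut. Its top measures 125 mm high and is level to within 0.01 rad in both views.
- **Thumbscrew:** I turned it clockwise about 125° until it seated, with the moment rising to 0.44 Nm at the predicted angle, and held it there for 0.4 s. I then backed it off to jaw yaw −19.8°, about 90° from the seat. That figure comes from the jaw angle, since the fingers cover the spade.
- **Grip:** The fingers are closed on the spade at 9.9 mm with 20 N commanded. The grasp point is about 1 mm from the spade's centre, and the arm is still.
- **Bystanders:** The can and the spanner look undisturbed in the last picture. I did not measure the bystanders' positions again, but the force readings showed no unexpected contact.

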